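Route milling balls through the diverter chute

TASK

First push the chute's diverter flap fully over to its stop so that only the exit above the deep rectangular bin is open. Then lift the pail of milling balls out of its dock by the swinging bail (nothing else can be reached there), stand it upright on the bare counter and let go, then take it again another way (the rear handle is made for tipping) and pour it low over the chute's hopper so that all three balls run into the rectangular bin. Finally stand the empty pail upright on the counter, leaving the flap over and the other containers where they are.

Things in the scene. Friction and masses are not known exactly. Their poses are not given: they have to be found in the camera images.
- chute: Fixed sheet-metal Y-chute. Origin on the counter below the middle of its upper end; y points level down the run, x across, z up. Floor 162 mm up at y = 0, falling 14 degrees to 75 mm up at y = 349 mm. Channel 110 mm wide inside, walls 42 mm high square to the floor. From 252 mm along the slope a divider makes a -x and a +x exit, hooded shafts dropping into the two vessels below.
- chute_mouth (a point): Middle of the hopper (the chute's first 100 mm) on its floor, 45 mm down the run from the chute's upper end, 151 mm above the counter: pour here. The hopper's side walls are 66 mm high, its back wall at the upper end 18 mm.
- flap (a joint): Angle (rad) of the diverter flap, a 113 mm steel plate on the chute floor, hinged at the divider about the floor's normal, free end pointing up the chute. 0: mid-channel; stops at +0.48 and -0.48. Positive: free end at the chute's +x wall, shutting the +x exit and opening the -x one; negative: the reverse. Stiff, stays where left; about 1.2 N at the post moves it.
- flap_post (a point): Middle of the free part of the flap's upright post (14 x 14 mm, dark steel), 85 mm up-chute from the hinge, 64 mm off the sloping floor; the post reaches 22 mm above and below this point (along the floor's normal), clear above the 42 mm walls.
- bin: Deep rectangular white plastic bin, 125 x 150 x 62 mm (x, y, z), wall 4 mm, fixed under one of the two exits (either one). Origin at the centre of its underside. The balls belong here.
- bowl: Shallow round white plastic bowl, 122 mm across, 45 mm tall, fixed under the other exit. Origin at the centre of its underside.
- dock: Fixed plywood parking dock of the pail: foot 12 mm thick, 120 x 250 mm (its centre 20 mm to -y of the origin), two 46 mm cheeks close to the pail's sides and two 60 mm blocks close to its rear handle: in the dock only the bail can be taken, and the pail leaves straight up. Origin on the counter under the parked pail's origin, same axes.
- pail: Loose grey plastic pail, about 0.2 kg: narrow open trough along its y, 58 mm wide, walls 50 mm tall, y -84 to +87 mm, ears rising to 84 mm. The floor is flat from y = -80 to 36 mm, then rises 24 degrees to the spout lip at +y: it pours over +y when tipped front down by more than about 30 degrees and keeps its balls while level. Origin on its underside, z up.
- pail_center (a point): Centre of the trough, half-way up (25 mm above the underside), 22 mm to -y of its origin. The counter just up-chute of the hopper, around world x = 0.635, y = -0.15, is always bare: the pail can stand there with its long axis along the chute.
- pail_lip (a point): Middle of the pail's spout lip: 87 mm to +y of its origin, 26 mm above its underside.
- pail_handle (a point): Grip centre of the rear handle: an upright fin 14 mm thick (x), 48 mm long (y -132 to -84 mm), from 12 to 62 mm above the underside; this point is 110 mm to -y of the pail's origin and 40 mm above its underside. For tipping, pinch it across x from above.
- bail_bar (a point): Centre of the bar of the swinging steel bail (carrying handle), 78 mm long along the pail's x, 12 mm thick in y, 14 mm tall, 127 mm above the pail's underside when upright. Pivot along x, 74 mm above the underside, 22 mm to -y of the pail's origin: the pail hangs level from it and cannot be tipped by it. It stays where left.
- ball_a_center (a point): Centre of a loose white ceramic milling ball, 38 mm across, 50 g; the three start in a row in the pail.
- ball_b_center (a point): Centre of a loose white ceramic milling ball, 38 mm across, 50 g; the three start in a row in the pail.
- ball_c_center (a point): Centre of a loose white ceramic milling ball, 38 mm across, 50 g; the three start in a row in the pail.
- amber_jar: Bystander, loose: squat amber glass jar, black cap, 60 mm across, 85 mm tall. Origin at the centre of its underside.
- white_bottle: Bystander, loose: white plastic bottle, 68 mm across, 150 mm tall. Origin at the centre of its underside.
- amber_bottle: Bystander, loose: amber glass bottle, 68 mm across, 160 mm tall. Origin at the centre of its underside.
- white_jar: Bystander, loose: squat white jar, 72 mm across, 80 mm tall. Origin at the centre of its underside.
- carton: Bystander, loose: closed cardboard box, 70 x 110 x 60 mm (x, y, z). Origin at the centre of its underside.
- brown_jar: Bystander, loose: small amber jar, white cap, 56 mm across, 75 mm tall. Origin at the centre of its underside.
There are look-alikes about, which are no part of the job. Leave any turquoise look-alike of the pail alone. Leave any turquoise look-alike of the part that bears ball_a_center alone.

How it is judged:
By the outcome, as a careful person would: the job done as asked, in the order asked, and still so for the second after the job is handed in, with the robot touching nothing.
It also fails if it takes over 72 s, if anything falls off the work surface, if the arm or the gripper's body presses on something with over 40 N, if the wrist force passes 120 N, or if a joint passes its speed limit or range.

ROBOT

A 6-joint arm with a two-finger parallel gripper is mounted at the origin on the work surface. World frame = base frame: x ahead of the robot, y to its left, z up, the work surface at z = 0. Lengths are in mm, angles in rad, forces in N, time in s.
With the tool pointing down it reaches from about 300 to 775 mm from the base axis. Payload 14.6 kg.
Tool frame: the origin (TCP) lies at the very end of the fingers, on their centre line; the grasp point (between the pads) lies 19 mm behind it; z points along the fingers, y is the direction in which the jaws open and shut (so a half turn about z gives the same grasp; the last joint's range is limited). The gripper opens to 94 mm and grips with 3 to 60 N. Pads are 16 mm wide; open, the fingers measure 119 mm over their backs; the gripper's body (75 mm by 177 mm) begins 78 mm behind the grasp point.
Start: joints at [1.083, 0.3, 1.521, -0, 1.321, -0.067], TCP at [224.666, 502.01, 205.446] pointing down, gripper open.
Joint ranges: [-3.03, 3.03], [-0.79, 2.21], [0.23, 2.52], [-1.04, 4.18], [0, 3.07], [-2.55, 2.55]. Speed limits (rad/s): [2.22, 2.22, 2.57, 3.14, 3.14, 3.14].

INTERFACE

Orientations are given as [roll, pitch, yaw] about the fixed x, y, z axes, in that order (R = Rz(yaw) Ry(pitch) Rx(roll)).
In Python, from cell import manip gives the robot as it stands.
- The arm moves only by the shell command python3 -m inch 'ROWS' [FORCE]. ROWS is a JSON object of lists of equal length, an entry for each row: "grip": the opening, from -1 (shut) to 1 (fully open), so that 0 is half open; "travel": the shift along the world's x, y, z in cm, a list of three; "turn": the turn, a rotation vector about the world's x, y, z in degrees, a list of three. A call has 1 to 10 rows; each row is the pose to reach, as a shift and turn from the pose measured when the call began; what a row does not reach only later rows make up. A row lasts 1/8 s, in which the tool goes at most 62.5 mm and 10.7 degrees, less where a joint would pass 70% of its speed; a pose out of reach is approached as far as the arm can. A call with a gripper value outside its range is refused whole. The fingers move at their own pace and stop on an object; FORCE is the grip in N (left out, the last holds). Time passes only in rows, so rows that repeat a pose let the fingers close. It gives the time, the measured TCP pose, the force and the opening at its end, in the units of the state.
- manip.read_state(): the state, without advancing time (a new reading comes with each control period).
- manip.camera(name): name is "side" or "top" or "wrist"; returns (picture, depth): 420x560x3 uint8, red, green, blue; 420x560 float32, mm along the optical axis (not along the pixel's ray), 0 where there is no reading.
- manip.calibration(name): a dict with "fx", "fy", "cx", "cy" (pixels), "world_from_camera" (4x4, takes a point from camera to world coordinates). Camera axes: x right, y up, looking along -z (the intrinsics and any distortion apply to the point x, -y, -z); pixel columns grow to the right and rows downward; lengths in mm; the calibration is good to about 2 mm. A picture is of the moment at which its call begins: read the wrist's pose just before it. calibration takes no time and is no camera call; for the wrist camera it gives the pose at the moment of the call.
- manip.sign_off(): hands the job in, once; it reports no verdict.
Trained networks look in the newest picture that a camera, given by its name, has taken for a name from the list of things; names that differ only in an ending like _2 or _b are one class to them, and where a whole thing is asked for, a point or a joint stands for the part that bears it (a point fixed in the world has none). Each returns a list of dicts, best first, with "p" (0 to 1); they miss things now and then, are a little off and sometimes report something else, mostly with a low value. They report only what shows in the picture. A call takes as long as a camera call. They do not tell look-alikes from the thing itself.
- manip.look_for(camera, label): "bbox" ([left, top, right, bottom] in pixels, round what is visible of it).
The state is a dict: "clock": time; "joints": joint angles; "qd": joint speeds; "effort": joint torques, N m; "eef_pos": TCP position; "eef_rot": TCP orientation; "wrist_force": force on the tool from outside, world axes, zero at the start; "moment": the same for the moment, N m; "finger_gap": finger opening in mm.
Only numpy, scipy, OpenCV 4.12 (cv2) and the standard library are available. Lean on these libraries where they do the work, as an engineer would, in place of code of your own. Each camera call takes 0.05 s, during which the arm holds its last target.

## Working session

There is one attempt and no reset: what is moved stays moved. The work goes in short steps, Python scripts to look and compute and a shell command to move; the robot and the scene stay as the last step left them, time stands still between calls to the robot, and variables do not carry over. Pictures are saved under pics/ and viewed, and the job is handed in when it is done.

```bash
ls; mkdir -p pics; python3 - <<'E'
from cell import manip
import cv2, numpy as np
print(manip.read_state())
for n in ("side","top","wrist"):
    im,d=manip.camera(n); cv2.imwrite(f"pics/{n}0.png",im[:,:,::-1]); np.save(f"pics/{n}0_d.npy",d)
    c=manip.calibration(n); print(n,{k:(np.round(v,3).tolist() if k=='world_from_camera' else v) for k,v in c.items()})
    if n!="wrist":
      for l in ("chute","flap_post","bin","bowl","dock","pail","bail_bar","pail_handle","ball_a_center"):
        print(l,[( [int(x) for x in r['bbox']],round(r['p'],2)) for r in manip.look_for(n,l)][:4])
E
```

```text
pics
{'clock': 0.0, 'joints': array([ 1.08338293e+00,  3.00479153e-01,  1.52155483e+00,  1.74920055e-06,
        1.32072420e+00, -6.65764148e-02]), 'qd': array([ 0.00015871,  0.00108874,  0.00024283, -0.00146602, -0.00055094,
        0.00041551]), 'effort': array([ 2.81815737e-04, -5.31819785e+01, -3.52731335e+01,  7.08423019e-02,
        2.45099701e-02, -3.76970365e-05]), 'eef_pos': array([224.55745972, 501.7861784 , 204.89302464]), 'eef_rot': array([-3.14042982e+00, -7.92302059e-05,  2.72075519e+00]), 'wrist_force': array([ 0.46211677, -0.28142958, -0.34584465]), 'moment': array([ 0.01902895,  0.0003881 , -0.00784091]), 'finger_gap': 94.07960611870361}
side {'fx': 476.825073053035, 'fy': 476.825073053035, 'cx': 276.6771383509064, 'cy': 207.0152834887066, 'world_from_camera': [[0.993, 0.085, -0.084, 421.585], [-0.117, 0.541, -0.833, -1126.508], [-0.025, 0.836, 0.547, 866.446], [0.0, 0.0, 0.0, 1.0]]}
chute [([250, 131, 306, 241], 0.86), ([248, 286, 311, 377], 0.74), ([256, 284, 292, 363], 0.38)]
flap_post [([235, 159, 261, 180], 0.28)]
bin [([270, 148, 307, 180], 0.74), ([355, 271, 3
[... 846 characters left out ...]

bin [([134, 170, 187, 205], 0.56), ([137, 188, 281, 232], 0.23)]
bowl [([141, 210, 177, 247], 0.63)]
dock [([348, 205, 423, 245], 0.66), ([135, 181, 283, 230], 0.58)]
pail [([356, 270, 419, 307], 0.98), ([352, 211, 422, 235], 0.94)]
bail_bar [([383, 288, 398, 311], 0.67), ([386, 208, 397, 235], 0.6)]
pail_handle [([352, 269, 419, 312], 0.81), ([356, 210, 421, 233], 0.64)]
ball_a_center [([373, 187, 386, 198], 0.68), ([353, 211, 421, 235], 0.18)]
wrist {'fx': 302.64107806568086, 'fy': 302.64107806568086, 'cx': 275.9308415447619, 'cy': 213.76266738167217, 'world_from_camera': [[0.408, -0.878, -0.251, 150.848], [0.913, 0.392, 0.112, 535.23], [0.0, -0.275, 0.962, 383.96], [0.0, 0.0, 0.0, 1.0]]}
```

View pics/side0.png

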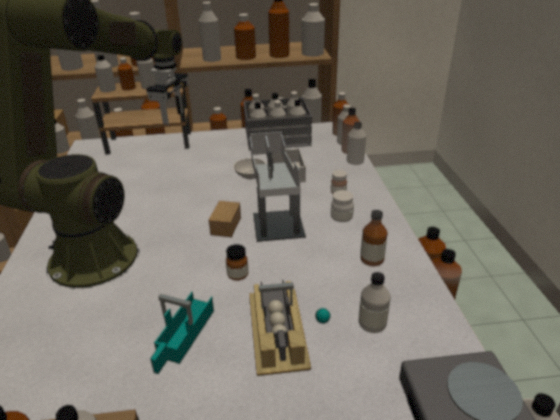

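View pics/top0.png

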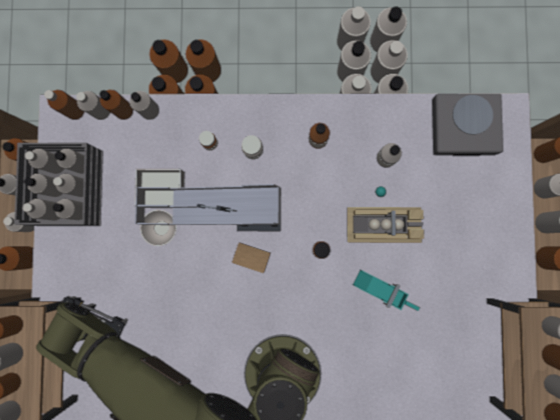

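```bash
python3 - <<'E'
import cv2
im=cv2.imread("pics/top0.png")
cv2.imwrite("pics/top0c.png",cv2.resize(im[165:255,125:295],None,fx=4.5,fy=4.5,interpolation=cv2.INTER_CUBIC))
cv2.imwrite("pics/top0p.png",cv2.resize(im[180:315,340:440],None,fx=4.4,fy=4.4,interpolation=cv2.INTER_CUBIC))
E
```

```text
(no output)
```

View pics/top0c.png

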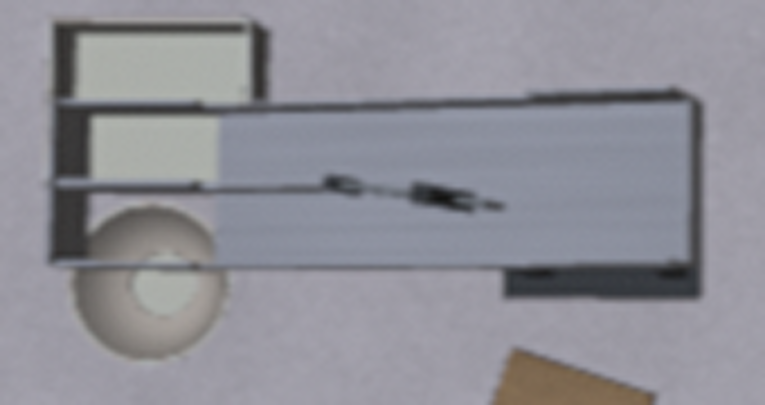

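View pics/top0p.png

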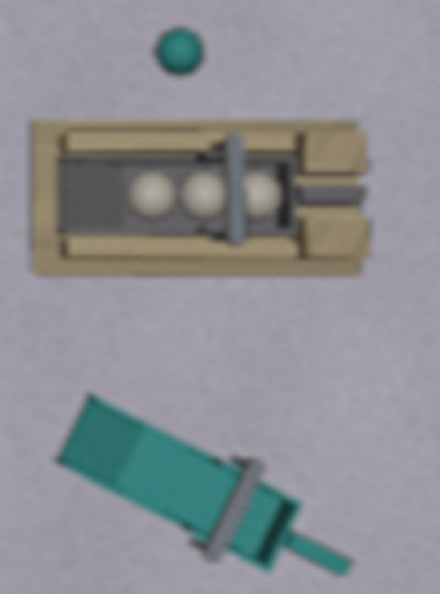

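The top view shows the chute running along world +y from its upper end (280,205). The bin is at (160,187) on the +x side and the bowl is at (158,228). The flap is near the middle, leaning slightly to -x.

There are two pail candidates: the grey one in the plywood dock at (385,223), holding three white balls, and a turquoise one at (385,290). The grey docked one fits the description, and the enlarged crop confirms it. The turquoise ball at (380,191) is also a look-alike.

The bin is on +x, so the flap has to go negative, with its free end toward world -x.

```bash
cat > h.py <<'E'
from cell import manip
import cv2, numpy as np
from scipy.spatial.transform import Rotation as R
def cloud(name,d,c=None):
    c=c or manip.calibration(name)
    v,u=np.mgrid[0:d.shape[0],0:d.shape[1]]
    P=np.stack([(u-c['cx'])/c['fx']*d,-(v-c['cy'])/c['fy']*d,-d],-1)
    T=np.array(c['world_from_camera']); W=P@T[:3,:3].T+T[:3,3]; W[d<=0]=np.nan
    return W
def proj(name,p,c=None):
    c=c or manip.calibration(name); T=np.linalg.inv(np.array(c['world_from_camera']))
    q=np.atleast_2d(p)@T[:3,:3].T+T[:3,3]
    return np.stack([c['cx']+c['fx']*q[:,0]/-q[:,2], c['cy']-c['fy']*q[:,1]/-q[:,2]],-1)
E
python3 - <<'E'
from h import *
d=np.load("pics/top0_d.npy"); W=cloud("top",d)
def st(m,lab):
    P=W[m]; print(lab,len(P),np.round(np.nanpercentile(P,[2,50,98],axis=0),0).tolist())
box=lambda u0,v0,u1,v1:(slice(v0,v1),slice(u0,u1))
print(np.round(W[150:300:40,300:340:20].reshape(-1,3),0))
# chute floor
P=W[195:222,180:270].reshape(-1,3); 
x=P; 
A=np.c_[x[:,0],x[:,1],np.ones(len(x))]; ok=x[:,2]<175
for _ in range(3):
    s=np.linalg.lstsq(A[ok],x[ok,2],rcond=None)[0]; ok=abs(A@s-x[:,2])<6
print("floor plane",s,ok.sum(), "angle",np.degrees(np.arctan(np.hypot(s[0],s[1]))),"dir",np.degrees(np.arctan2(-s[1],-s[0])))
y0=(162-s[2]-s[0]*620)/s[1]; print("y where z=162 at x=620",y0)
r=A@s-x[:,2]; m=(x[:,2]-A@s)>15
print("above floor",np.round(x[m],0)[:40].tolist())
for v in (186,188,190,200,210,220,226,228): print(v,np.round(W[v,255:285:3],0)[:,[0,1,2]].tolist()[::3])
# bail
P=W[200:245,340:430].reshape(-1,3); m=P[:,2]>110; print("bail",m.sum(),P[m].min(0),P[m].max(0),np.median(P[m],0))
m=(P[:,2]>15); print("dock ext",P[m].min(0),P[m].max(0))
E
```

```text
[[ 753.  -61.    2.]
 [ 753. -130.   -1.]
 [ 615.  -61.   -1.]
 [ 614. -129.    1.]
 [ 478.  -61.    1.]
 [ 478. -129.    0.]
 [ 343.  -61.    6.]
 [ 343. -128.    0.]]
floor plane [-8.06131213e-04 -2.49242520e-01  1.64785226e+02] 2139 angle 13.995459055228102 dir 89.8146874969642
y where z=162 at x=620 9.169482087892257
above floor [[554.0, 261.0, 144.0], [554.0, 257.0, 148.0], [554.0, 255.0, 145.0], [554.0, 251.0, 148.0], [555.0, 250.0, 136.0], [556.0, 249.0, 125.0], [552.0, 317.0, 131.0], [552.0, 314.0, 133.0], [552.0, 311.0, 129.0], [552.0, 308.0, 131.0], [552.0, 304.0, 135.0], [552.0, 302.0, 131.0], [552.0, 298.0, 133.0], [551.0, 294.0, 138.0], [552.0, 291.0, 134.0], [551.0, 287.0, 139.0], [552.0, 284.0, 138.0], [551.0, 281.0, 139.0], [551.0, 278.0, 139.0], [551.0, 275.0, 140.0], [551.0, 271.0, 141.0], [552.0, 270.0, 134.0], [551.0, 264.0, 148.0], [551.0, 261.0, 146.0], [551.0, 258.0, 145.0], [551.0, 254.0, 149.0], [551.0, 252.0, 143.0], [551.0, 248.0, 146.0], [551.0, 246.0, 145.0], [551.0, 243.0, 142.0], [545.0, 189.0, 208.0], [546.0, 186.0, 207.0], [549.0, 318.0, 130.0], [549.
[... 404 characters left out ...]
], [614.0, 0.0, 7.0]]
200 [[566.0, 81.0, 144.0], [566.0, 53.0, 150.0], [566.0, 25.0, 153.0], [579.0, 0.0, 9.0]]
210 [[535.0, 81.0, 144.0], [535.0, 53.0, 147.0], [534.0, 25.0, 156.0], [546.0, 0.0, 6.0]]
220 [[504.0, 81.0, 147.0], [504.0, 53.0, 152.0], [504.0, 25.0, 149.0], [511.0, -0.0, 14.0]]
226 [[491.0, 92.0, 3.0], [491.0, 61.0, 8.0], [491.0, 30.0, 22.0], [491.0, 0.0, 3.0]]
228 [[484.0, 91.0, 8.0], [485.0, 61.0, 1.0], [484.0, 31.0, 8.0], [485.0, 0.0, 2.0]]
bail 110 [ 457.84508053 -351.37564831  110.8446018 ] [ 535.0221335  -340.50132664  155.04693937] [ 494.92906084 -345.3148376   147.01079134]
dock ext [ 437.26587767 -467.79369094   15.00632437] [ 554.95043763 -221.27757361  155.04693937]
```

```bash
python3 - <<'E'
from h import *
d=np.load("pics/top0_d.npy"); W=cloud("top",d)
x=W.reshape(-1,3)
fl=164.8-.2492*x[:,1]
m=(x[:,1]>120)&(x[:,1]<300)&(x[:,2]>fl+25)&(abs(x[:,0]-551)<38)
print(np.round(x[m]).astype(int).tolist())
m=(abs(x[:,1]-120)<100)&(abs(x[:,0]-605)<12)&(x[:,2]>100);print("wall+",np.median(x[m],0))
m=(abs(x[:,1]-120)<100)&(abs(x[:,0]-497)<12)&(x[:,2]>100);print("wall-",np.percentile(x[m,0],[1,10,50]))
# objects in region
m=((x[:,2]>25)&(x[:,2]<250)&(x[:,0]>350)&(x[:,0]<850)&(x[:,1]>-480)&(x[:,1]<450)).reshape(d.shape).astype(np.uint8)
n,l,s,c=cv2.connectedComponentsWithStats(m)
for i in range(1,n):
    if s[i,4]>20:
        q=W[l==i]; print(np.round(q.min(0)),np.round(q.max(0)),s[i,4])
for k,r in (("dock front y",W[215:235,340:430]),):
    q=r.reshape(-1,3)
# fin direction and trough direction
P=W[200:245,340:430].reshape(-1,3)
m=(P[:,1]<-440)&(P[:,2]>60); print("fin",np.round(P[m]).tolist()[:20])
E
```

```text
[[554, 261, 144], [554, 257, 148], [554, 255, 145], [554, 251, 148], [555, 250, 136], [552, 298, 133], [551, 294, 138], [552, 291, 134], [551, 287, 139], [552, 284, 138], [551, 281, 139], [551, 278, 139], [551, 275, 140], [551, 271, 141], [552, 270, 134], [551, 264, 148], [551, 261, 146], [551, 258, 145], [551, 254, 149], [551, 252, 143], [551, 248, 146], [551, 246, 145], [551, 243, 142], [545, 189, 208], [546, 186, 207], [548, 300, 138], [549, 299, 130], [549, 296, 126], [549, 292, 130], [549, 288, 135], [548, 283, 144], [549, 282, 133], [549, 279, 136], [548, 275, 138], [548, 272, 139], [548, 268, 140], [548, 265, 141], [548, 261, 145], [548, 258, 145], [548, 255, 145], [547, 251, 149], [548, 249, 143], [548, 245, 146], [548, 242, 145], [547, 238, 150], [548, 236, 145], [548, 233, 144], [548, 230, 147], [547, 226, 152], [547, 223, 151], [547, 219, 155], [548, 217, 146], [543, 189, 204], [543, 186, 205], [543, 183, 206], [542, 180, 209], [543, 177, 205], [544, 176, 195], [544, 173, 191], [545, 258, 143], [545, 256, 139], [545, 253, 139], [546, 251, 134], [545, 247, 136], [545, 233, 
[... 1526 characters left out ...]
.] [ 757. -321.  160.] 443
[427.   3.  25.] [679. 450. 230.] 5227
[ 591. -348.   26.] [ 625. -315.   45.] 86
[ 450. -459.   25.] [ 543. -238.  155.] 1648
[ 385. -156.   27.] [ 440. -100.   96.] 270
[353.  38.  26.] [434. 162.  73.] 708
fin [[541.0, -443.0, 70.0], [540.0, -444.0, 76.0], [540.0, -448.0, 74.0], [541.0, -454.0, 64.0], [541.0, -455.0, 72.0], [541.0, -459.0, 68.0], [537.0, -442.0, 73.0], [537.0, -444.0, 78.0], [537.0, -448.0, 74.0], [537.0, -451.0, 77.0], [537.0, -455.0, 73.0], [537.0, -459.0, 71.0], [534.0, -441.0, 76.0], [534.0, -446.0, 68.0], [534.0, -447.0, 76.0], [534.0, -451.0, 75.0], [534.0, -455.0, 73.0], [534.0, -457.0, 76.0], [530.0, -441.0, 76.0], [531.0, -446.0, 70.0]]
```

```bash
python3 -m inch '{"grip":[-1,-1,-1,-1],"travel":[[6,-6,3],[12,-12,6],[18,-18,6],[24,-20,6]],"turn":[[0,0,6],[0,0,12],[0,0,18],[0,0,24]]}' 30
```

```text
clock: 1.55
eef_pos: [405.3, 339.6, 261.1]
eef_rot: [3.141, 0.001, -3.14]
wrist_force: [-1.1, 1.1, 0.1]
finger_gap: 57.3
```

```bash
python3 -m inch '{"grip":[-1,-1,-1,-1,-1,-1,-1],"travel":[[5,-4,0],[10,-8,0],[15,-12,0],[17.8,-14.8,0],[17.8,-14.8,-4],[17.8,-14.8,-8.6],[17.8,-14.8,-8.6]],"turn":[[0,0,0],[0,0,0],[0,0,0],[0,0,0],[0,0,0],[0,0,0],[0,0,0]]}' 30; python3 - <<'E'
from h import *
im,d=manip.camera("wrist"); cv2.imwrite("pics/w1.png",im[:,:,::-1])
E
```

```text
clock: 2.42
eef_pos: [582.0, 191.1, 172.3]
eef_rot: [-3.141, -0.005, -3.14]
wrist_force: [0.2, 0.6, 0.4]
finger_gap: 0.5
```

View pics/w1.png

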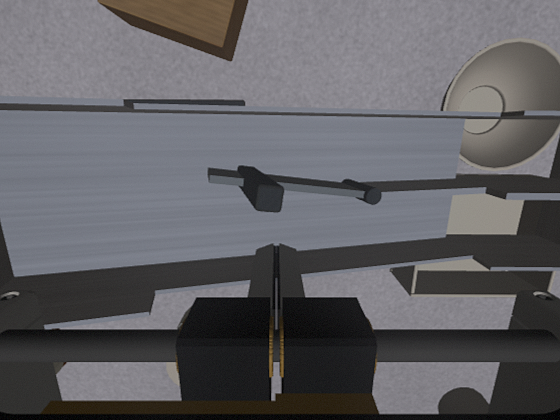

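The wrist view shows the closed fingers at (278,255), facing the post at (262,190) from the +x side. The free end points up-chute at (212,176), and the bowl is toward the top of the image. I'll push -x.

```bash
python3 -m inch '{"grip":[-1,-1,-1,-1,-1,-1],"travel":[[-1.5,0,0],[-2.5,0.1,0],[-3.2,0.2,0],[-3.9,0.4,0],[-4.6,0.5,0],[-5.0,0.5,0]],"turn":[[0,0,0],[0,0,0],[0,0,0],[0,0,0],[0,0,0],[0,0,0]]}' 30; python3 -m inch '{"grip":[-1,-1],"travel":[[-0.4,0,0],[-0.4,0,0]],"turn":[[0,0,0],[0,0,0]]}'; python3 - <<'E'
from h import *
im,d=manip.camera("wrist"); cv2.imwrite("pics/w2.png",im[:,:,::-1])
E
```

```text
clock: 3.22
eef_pos: [532.8, 196.8, 175.3]
eef_rot: [3.141, -0.0, -3.14]
wrist_force: [2.0, 2.0, 0.6]
finger_gap: 0.6
clock: 3.48
eef_pos: [528.5, 196.7, 175.2]
eef_rot: [3.141, -0.001, -3.139]
wrist_force: [-0.2, 0.8, 0.2]
finger_gap: 0.4
```

View pics/w2.png

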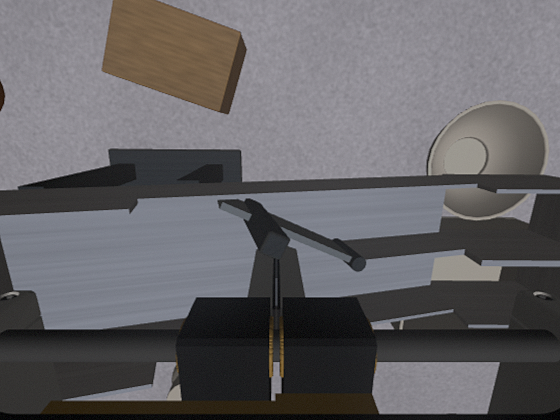

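The free end at (222,204) is almost at the -x wall. I'll push on gently until I feel the stop.

```bash
for i in 1 2 3; do python3 -m inch '{"grip":[-1,-1],"travel":[[-0.3,0,0],[-0.3,0,0]],"turn":[[0,0,0],[0,0,0]]}'; done; python3 - <<'E'
from h import *
im,d=manip.camera("wrist"); cv2.imwrite("pics/w3.png",im[:,:,::-1])
E
```

```text
clock: 3.78
eef_pos: [526.6, 196.7, 175.3]
eef_rot: [3.141, 0.002, -3.14]
wrist_force: [9.9, 1.9, -3.0]
finger_gap: 0.7
clock: 4.03
eef_pos: [526.1, 196.7, 175.5]
eef_rot: [3.14, 0.009, -3.14]
wrist_force: [22.3, 2.0, -9.9]
finger_gap: 0.3
clock: 4.28
eef_pos: [526.1, 196.7, 175.7]
eef_rot: [3.138, 0.017, -3.141]
wrist_force: [27.0, 2.6, -12.4]
finger_gap: 0.7
```

View pics/w3.png

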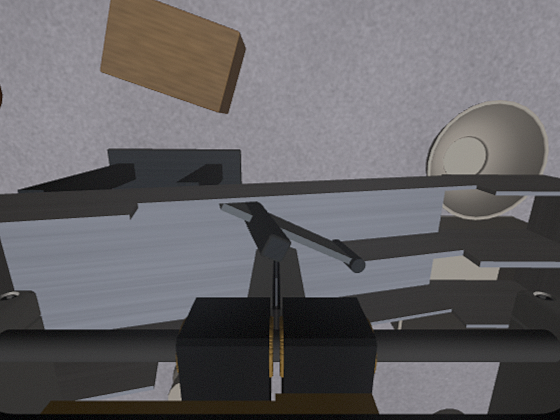

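The flap is at its stop: 27 N and no further motion. I'll retreat and go above the bail.

```bash
python3 -m inch '{"grip":[-1,-1,-1,-1,0,0,0,0,0,0],"travel":[[2,0,0.5],[3,0,5],[3,-3,9],[2,-9,9],[1,-15,9],[0,-21,9],[-1,-27,9],[-2,-33,9],[-3,-39,8],[-3,-45,8]],"turn":[[0,0,0],[0,0,0],[0,0,0],[0,0,0],[0,0,0],[0,0,0],[0,0,0],[0,0,0],[0,0,0],[0,0,0]]}' 30;  python3 - <<'E'
from h import *
im,d=manip.camera("top"); cv2.imwrite("pics/t1.png",im[:,:,::-1])
c=im[165:255,125:295,::-1]; cv2.imwrite("pics/t1c.png",cv2.resize(c,None,fx=4.5,fy=4.5,interpolation=cv2.INTER_CUBIC))
im,d=manip.camera("wrist"); cv2.imwrite("pics/w4.png",im[:,:,::-1])
E
```

```text
clock: 5.58
eef_pos: [495.0, -255.1, 255.3]
eef_rot: [3.138, 0.016, -3.141]
wrist_force: [1.9, 0.7, 0.8]
finger_gap: 47.4
```

View pics/t1c.png

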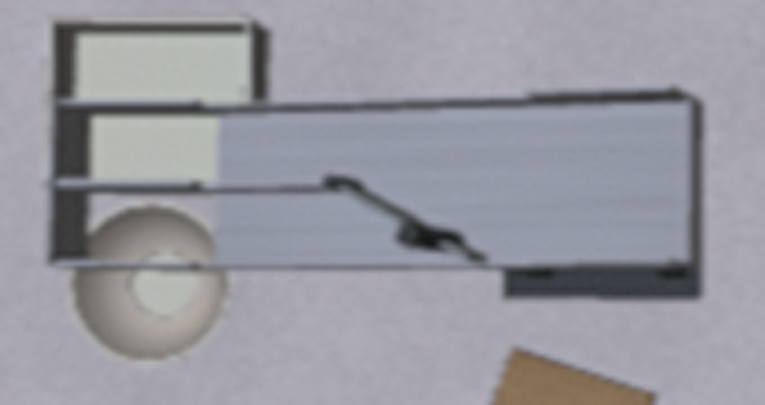

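View pics/w4.png

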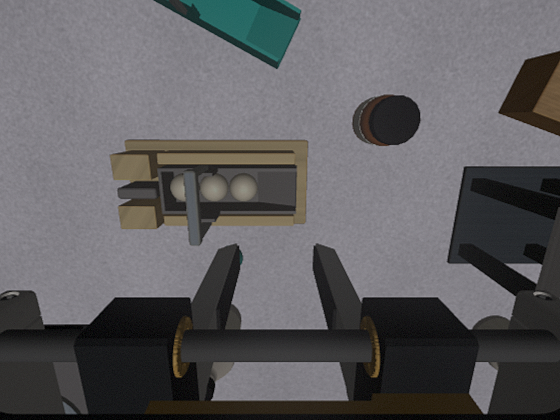

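The flap now lies with its free end at the -x wall, (480,260) in the crop. The wrist view shows the bail bar at (192,207). I'll measure it with wrist depth.

```bash
python3 - <<'E'
from h import *
im,d=manip.camera("wrist"); W=cloud("wrist",d)
P=W[160:250,110:310].reshape(-1,3); m=P[:,2]>125
q=P[m]; q=q[q[:,1]<-300]; print(len(q),np.round(np.percentile(q,[1,50,99],axis=0),1))
xy=q[:,:2]; 
for lo in (455,470,485,500,515): s=q[(q[:,0]>lo)&(q[:,0]<lo+15)]; print(lo, s.mean(0).round(1), len(s))
m=(P[:,2]>62)&(P[:,2]<90)&(P[:,1]<-425); 
for lo in (480,488,496,504): pass
f=W[180:200,115:160].reshape(-1,3); print(np.round(np.nanpercentile(f,[5,50,95],axis=0)))
E
```

```text
1080 [[ 455.2 -347.1  128.9]
 [ 490.3 -339.7  144.6]
 [ 530.  -335.4  146.6]]
455 [ 462.2 -340.   143. ] 240
470 [ 477.4 -340.1  143.8] 217
485 [ 492.5 -340.1  143.8] 210
500 [ 507.6 -340.1  143.9] 200
515 [ 522.6 -340.   143.3] 194
[[ 486. -480.   -1.]
 [ 491. -427.   70.]
 [ 509. -402.   74.]]
```

```bash
python3 -m inch '{"grip":[0,0,0,0,0,-1,-1,-1,-1],"travel":[[0,-5,0],[0,-8.8,-2],[0,-8.8,-7],[0,-8.8,-12],[0,-8.8,-13.5],[0,-8.8,-13.5],[0,-8.8,-13.5],[0,-8.8,-13.5],[0,-8.8,-13.5]],"turn":[[0,-0.9,0],[0,-0.9,0],[0,-0.9,0],[0,-0.9,0],[0,-0.9,0],[0,-0.9,0],[0,-0.9,0],[0,-0.9,0],[0,-0.9,0]]}' 30; python3 -m inch '{"grip":[-1,-1,-1,-1],"travel":[[0,0,1],[0,0,3],[0,0,5.5],[0,0,8]],"turn":[[0,0,0],[0,0,0],[0,0,0],[0,0,0]]}' 30; python3 - <<'E'
from h import *
im,d=manip.camera("wrist"); cv2.imwrite("pics/w5.png",im[:,:,::-1])
im,d=manip.camera("side"); cv2.imwrite("pics/s5.png",im[:,:,::-1])
E
```

```text
clock: 6.85
eef_pos: [495.6, -343.6, 120.9]
eef_rot: [3.139, 0.032, 3.139]
wrist_force: [-0.1, -0.7, 5.5]
finger_gap: 11.7
clock: 7.35
eef_pos: [495.4, -343.5, 202.0]
eef_rot: [3.139, 0.032, 3.139]
wrist_force: [-0.0, -0.2, -4.4]
finger_gap: 11.8
```

View pics/w5.png

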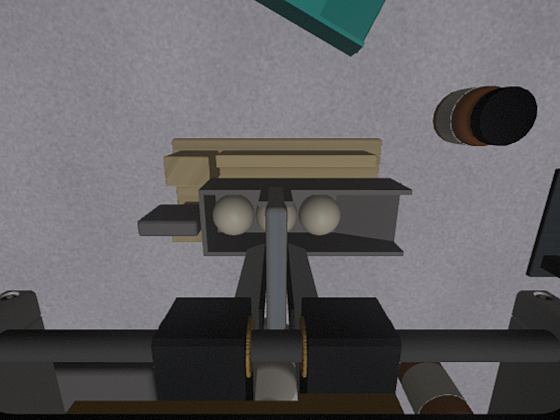

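View pics/s5.png

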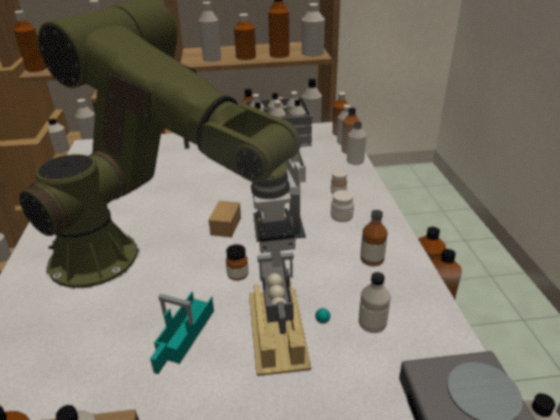

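The bail is held (gap 11.8 mm) and the pail hangs level with all three balls, seen at (233,215), (275,215) and (320,215). I'll carry it to the bare spot.

```bash
python3 -m inch '{"grip":[-1,-1,-1,-1,-1,-1,-1,-1,-1,-1],"travel":[[1,1,0],[3,3,0],[5,6,0],[7,9.5,0],[9,13,0],[11,16,0],[13,18.3,0],[13.8,19.2,0],[14,19.4,0],[14,19.4,0]],"turn":[[0,1,0],[0,1.8,0],[0,1.8,0],[0,1.8,0],[0,1.8,0],[0,1.8,0],[0,1.8,0],[0,1.8,0],[0,1.8,0],[0,1.8,0]]}' 30; python3 -m inch '{"grip":[-1,-1,-1,-1,-1],"travel":[[0,0,-3],[0,0,-6],[0,0,-8],[0,0,-8.8],[0,0,-8.8]],"turn":[[0,0,0],[0,0,0],[0,0,0],[0,0,0],[0,0,0]]}' 30
```

```text
clock: 8.7
eef_pos: [635.9, -150.7, 203.6]
eef_rot: [-3.141, 0.004, 3.138]
wrist_force: [0.0, -0.8, -3.9]
finger_gap: 12.0
clock: 9.32
eef_pos: [635.7, -151.2, 115.8]
eef_rot: [-3.141, 0.003, 3.137]
wrist_force: [-0.1, -0.5, -4.1]
finger_gap: 11.9
```

```bash
python3 -m inch '{"grip":[-1,-1,-1],"travel":[[0,0,-0.4],[0,0,-0.7],[0,0,-0.7]],"turn":[[0,0,0],[0,0,0],[0,0,0]]}' 30; python3 - <<'E'
from h import *
im,d=manip.camera("side"); cv2.imwrite("pics/s6.png",cv2.resize(im[150:330,180:420,::-1],None,fx=3.3,fy=3.3))
E
```

```text
clock: 9.7
eef_pos: [636.1, -151.3, 109.6]
eef_rot: [-3.141, 0.005, 3.137]
wrist_force: [-1.1, 0.2, 1.9]
finger_gap: 11.4
```

View pics/s6.png

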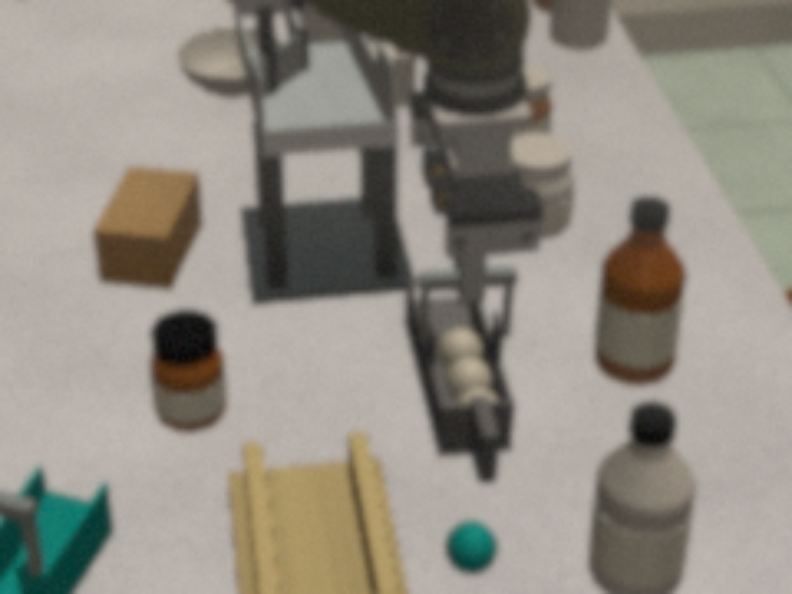

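The pail stands upright on the counter, supported (+1.9 N). I'll release it, rise and turn for the handle.

```bash
python3 -m inch '{"grip":[0,0,0,0,0,0,0,0],"travel":[[0,0,0],[0,0,0],[0,0,0],[0,0,3],[0,0,7],[0,0,12],[0,-4,14],[0,-8.8,14]],"turn":[[0,0,0],[0,0,0],[0,0,0],[0,0,0],[0,0,0],[0,0,-10],[0,0,-20],[0,0,-30]]}' 30; python3 -m inch '{"grip":[0,0,0,0,0,0,0],"travel":[[0,0,0],[0,0,0],[0,0,0],[0,0,0],[0,0,0],[0,0,0],[0,0,0]],"turn":[[0,0,-10],[0,0,-20],[0,0,-30],[0,0,-40],[0,0,-50],[0,0,-60],[0,0,-60]]}' 30;  python3 - <<'E'
from h import *
print(manip.read_state()['joints'])
im,d=manip.camera("wrist"); cv2.imwrite("pics/w7.png",im[:,:,::-1]); np.save("pics/w7d.npy",d)
im,d=manip.camera("top"); cv2.imwrite("pics/t7.png",im[:,:,::-1]); 
E
```

```text
clock: 10.75
eef_pos: [636.6, -239.9, 252.2]
eef_rot: [-3.142, 0.009, 2.61]
wrist_force: [0.3, 0.2, -0.8]
finger_gap: 46.6
clock: 11.62
eef_pos: [636.7, -239.9, 252.1]
eef_rot: [-3.141, 0.009, 1.564]
wrist_force: [0.3, 0.1, -0.3]
finger_gap: 46.9
[-0.41099472  0.57987471  1.01883042 -0.00792023  1.53971696 -0.40365132]
```

View pics/w7.png

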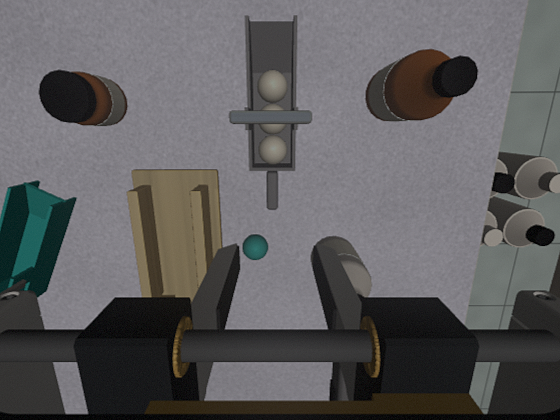

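```bash
python3 - <<'E'
from h import *
d=np.load("pics/w7d.npy"); W=cloud("wrist",d)
f=W[172:212,255:290].reshape(-1,3); q=f[(f[:,2]>50)&(f[:,2]<75)&(f[:,1]<-215)]; print("fin",np.round(np.percentile(q,[3,50,97],axis=0),1),len(q))
for lo in (-262,-254,-246,-238,-230,-222): s=q[(q[:,1]>lo)&(q[:,1]<lo+8)]; print(lo,s.mean(0).round(1),len(s))
f=W[100:135,220:320].reshape(-1,3); q=f[(f[:,2]>115)]; print("bail",np.round(np.percentile(q,[3,50,97],axis=0),1))
E
```

```text
fin [[ 623.5 -257.7   58.7]
 [ 629.8 -236.9   61. ]
 [ 636.1 -216.8   62.7]] 383
-262 [ 629.8 -256.8   60.9] 43
-254 [ 629.7 -250.2   60.8] 68
-246 [ 629.9 -242.    60.9] 73
-238 [ 629.8 -233.9   61. ] 67
-230 [ 629.7 -226.1   60.9] 68
-222 [ 630.1 -218.7   61.1] 64
bail [[ 594.7 -156.3  130. ]
 [ 630.7 -150.2  132.9]
 [ 666.2 -144.6  134.5]]
```

View pics/t7.png

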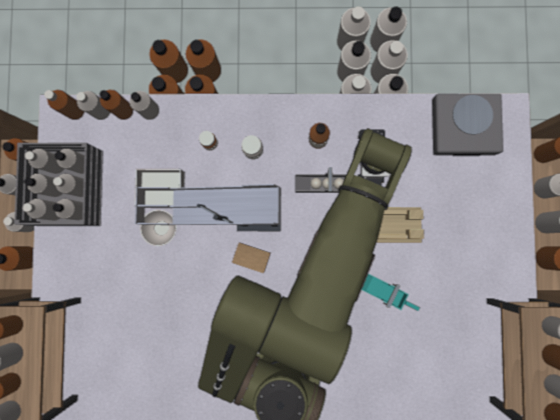

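The wrist and top views show the pail upright, aligned with the chute, with three balls inside. The fin is at about (632,-237), top z 61. I'll descend on it with the gap at 47 mm and grip across x.

```bash
python3 -m inch '{"grip":[0,0,0,0,0,0,-1,-1,-1,-1],"travel":[[-0.4,0,-5],[-0.4,0,-10],[-0.4,0,-15],[-0.4,0,-20],[-0.4,0,-22.6],[-0.4,0,-23.1],[-0.4,0,-23.1],[-0.4,0,-23.1],[-0.4,0,-23.1],[-0.4,0,-23.1]],"turn":[[0,0,0],[0,0,0],[0,0,0],[0,0,0],[0,0,0],[0,0,0],[0,0,0],[0,0,0],[0,0,0],[0,0,0]]}' 60; python3 -m inch '{"grip":[-1,-1,-1,-1,-1],"travel":[[0,0,1],[0,0,2.5],[0,0,4.5],[0,0,7],[0,0,9]],"turn":[[0,0,0],[0,0,0],[0,0,0],[0,0,0],[0,0,0]]}' 60; python3 - <<'E'
from h import *
print(manip.read_state()['joints'],manip.read_state()['moment'])
im,d=manip.camera("wrist"); cv2.imwrite("pics/w8.png",im[:,:,::-1]); np.save("pics/w8d.npy",d); W=cloud("wrist",d)
im,d=manip.camera("side"); cv2.imwrite("pics/s8.png",cv2.resize(im[150:330,180:420,::-1],None,fx=3.3,fy=3.3))
E
```

```text
clock: 12.98
eef_pos: [632.8, -240.0, 21.9]
eef_rot: [3.141, 0.009, 1.567]
wrist_force: [-1.3, -0.2, 2.9]
finger_gap: 13.7
clock: 13.6
eef_pos: [633.1, -240.1, 114.2]
eef_rot: [3.14, 0.01, 1.567]
wrist_force: [0.1, -0.1, -4.9]
finger_gap: 13.7
[-0.41338976  0.65834579  1.21387581 -0.0084396   1.26376881 -0.40712472] [-0.3446339  0.0859872 -0.0223536]
```

View pics/w8.png

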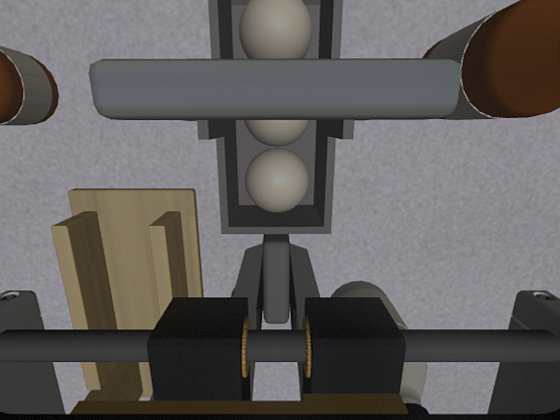

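View pics/s8.png

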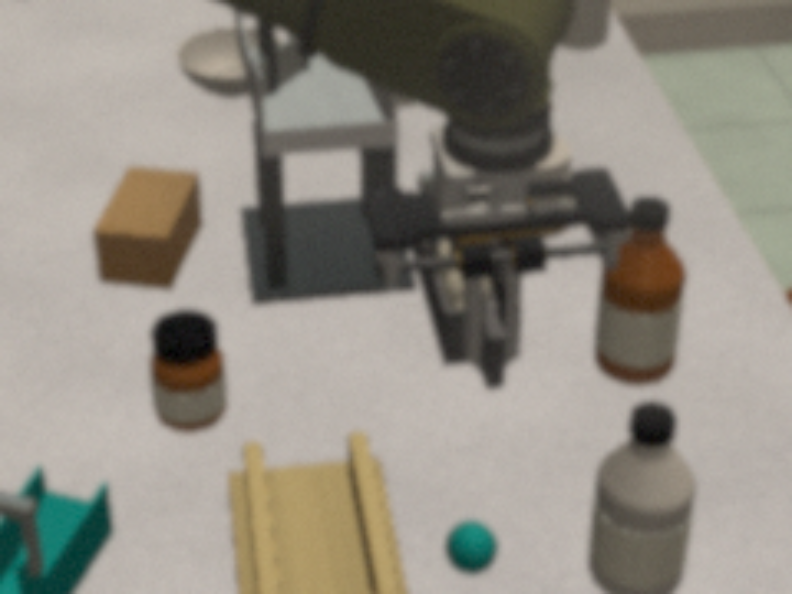

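The fin is gripped and the pail is level with its three balls. I'll raise it and move so the lip is over the hopper, high.

```bash
python3 -m inch '{"grip":[-1,-1,-1,-1,-1,-1,-1,-1],"travel":[[0,0,3],[-0.5,0,7],[-2,1,11],[-4,3,14],[-6,5,15.3],[-7.6,7.5,15.8],[-8.2,9.2,15.8],[-8.3,9.7,15.8]],"turn":[[0,0,0],[0,0,0],[0,0,0],[0,0,0],[0,0,0],[0,0,0],[0,0,0],[0,0,0]]}' 60; python3 - <<'E'
from h import *
print(manip.read_state()['joints'])
im,d=manip.camera("top"); cv2.imwrite("pics/t9.png",cv2.resize(im[150:270,120:360,::-1],None,fx=3.3,fy=3.3))
im,d=manip.camera("wrist"); cv2.imwrite("pics/w9.png",im[:,:,::-1]); W=cloud("wrist",d)
print(np.round(W[60:120:10,200],0)); print(np.round(W[40:100:10,280],0))
E
```

```text
clock: 14.7
eef_pos: [550.8, -142.7, 272.8]
eef_rot: [3.137, 0.011, 1.568]
wrist_force: [-0.1, 0.1, -4.2]
finger_gap: 14.0
[-0.3136649   0.29776876  1.36833003 -0.00889041  1.4682906  -0.30986568]
[[535. -48. 382.]
 [535. -50. 385.]
 [535. -52. 384.]
 [535. -54. 383.]
 [535. -56. 384.]
 [535. -58. 385.]]
[[553. -14. 253.]
 [553. -26. 287.]
 [551. -48. 383.]
 [551. -50. 384.]
 [551. -52. 384.]
 [551. -54. 383.]]
```

View pics/t9.png

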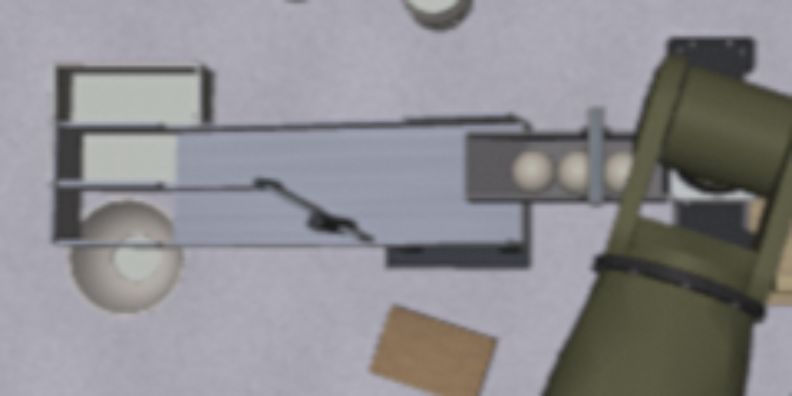

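View pics/w9.png

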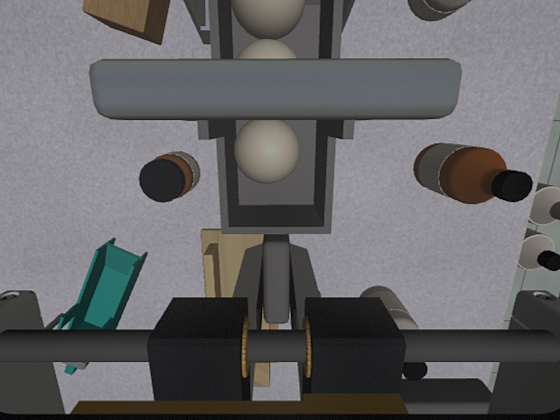

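The pail is level and centred over the hopper, and the bail top measures 384, as expected when level. I'll tilt to 20° about the lip while lowering it to z≈200.

```bash
python3 -m inch '{"grip":[-1,-1,-1,-1,-1],"travel":[[0,-0.2,-0.4],[0,-0.05,-0.75],[0,0.3,-0.8],[0,0.75,-0.9],[0,0.75,-0.9]],"turn":[[-5,0,0],[-10,0,0],[-15,0,0],[-20,0,0],[-20,0,0]]}' 60; python3 - <<'E'
from h import *
s=manip.read_state();print(s['joints'])
im,d=manip.camera("side"); cv2.imwrite("pics/s10.png",cv2.resize(im[90:270,180:420,::-1],None,fx=3.3,fy=3.3))
im,d=manip.camera("wrist"); cv2.imwrite("pics/w10.png",im[:,:,::-1])
E
```

```text
clock: 15.42
eef_pos: [551.4, -135.1, 262.7]
eef_rot: [3.138, 0.359, 1.569]
wrist_force: [0.1, 0.6, -3.6]
finger_gap: 14.0
[-0.13907161  0.27695067  1.45726165 -0.36259049  1.36638435 -0.07121045]
```

View pics/s10.png

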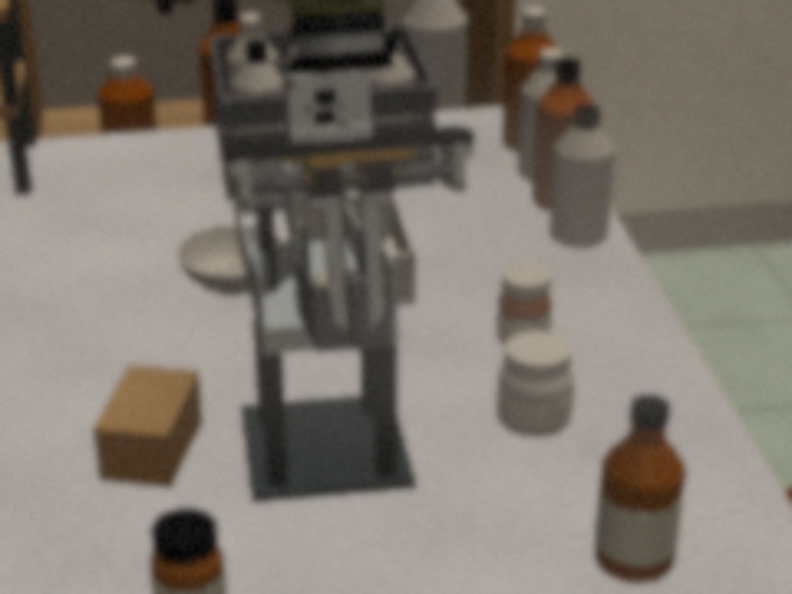

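View pics/w10.png

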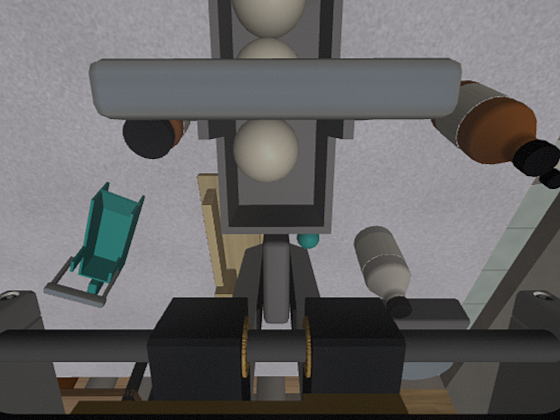

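```bash
python3 -m inch '{"grip":[-1,-1,-1,-1,-1,-1,-1,-1,-1,-1],"travel":[[0,0.3,0.7],[0,0.65,1.4],[0,0.85,1.7],[0,1.1,2.1],[0,1.3,2.4],[0,1.5,2.65],[0,1.5,2.65],[0,2,3.3],[0,2.5,3.95],[0,2.5,3.95]],"turn":[[-2.5,0,0],[-5,0,0],[-6.2,0,0],[-7.5,0,0],[-8.8,0,0],[-10,0,0],[-10,0,0],[-12.5,0,0],[-15,0,0],[-15,0,0]]}' 60; python3 - <<'E'
from h import *
s=manip.read_state();print(s['joints'])
im,d=manip.camera("wrist"); cv2.imwrite("pics/w11.png",im[:,:,::-1])
im,d=manip.camera("top"); cv2.imwrite("pics/t11.png",cv2.resize(im[150:270,120:360,::-1],None,fx=3.3,fy=3.3))
E
```

```text
clock: 16.77
eef_pos: [551.5, -110.6, 302.9]
eef_rot: [3.136, 0.619, 1.568]
wrist_force: [-0.3, 0.0, -2.8]
finger_gap: 13.2
[ 0.01778925  0.27333523  1.44511295 -0.6234891   1.45686356  0.10306787]
```

View pics/w11.png

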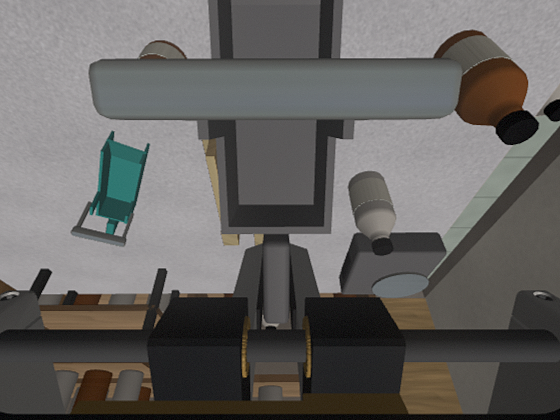

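View pics/t11.png

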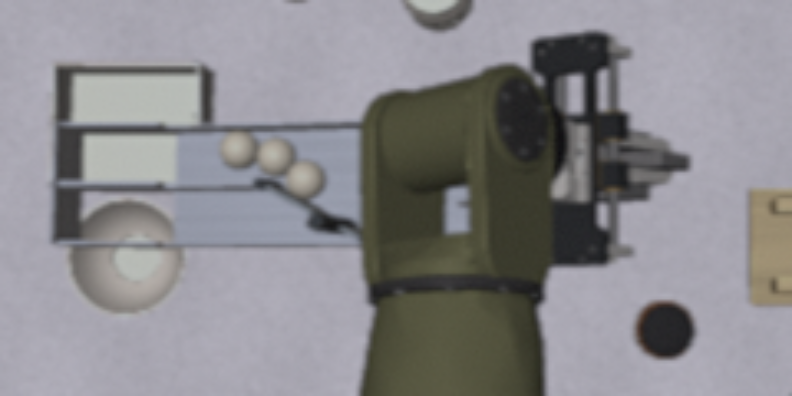

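The pail is empty and all three balls are running along the +x side of the flap, at (238,148), (275,155) and (305,178). I'll wait a moment and look again.

```bash
python3 -m inch '{"grip":[-1,-1,-1,-1,-1,-1],"travel":[[0,0,0],[0,0,0],[0,0,0],[0,0,0],[0,0,0],[0,0,0]],"turn":[[0,0,0],[0,0,0],[0,0,0],[0,0,0],[0,0,0],[0,0,0]]}' 60; python3 - <<'E'
from h import *
im,d=manip.camera("top"); cv2.imwrite("pics/t12.png",cv2.resize(im[150:270,120:360,::-1],None,fx=3.3,fy=3.3))
E
```

```text
clock: 17.62
eef_pos: [551.4, -111.2, 302.8]
eef_rot: [3.136, 0.618, 1.567]
wrist_force: [-0.6, -0.4, -2.5]
finger_gap: 13.7
```

View pics/t12.png

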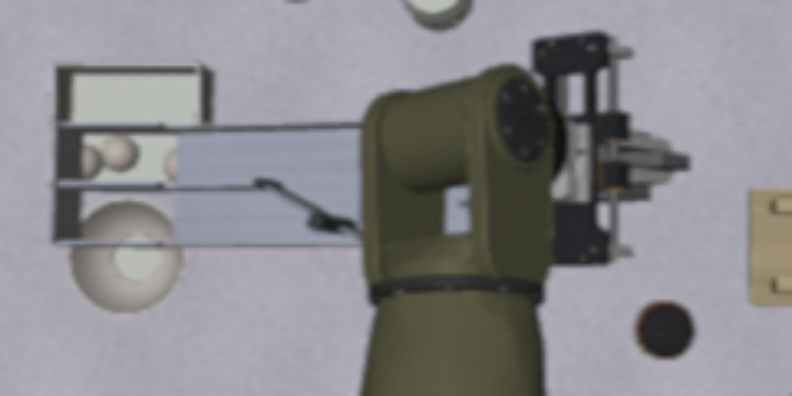

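All three balls are in the bin, at (90,160), (120,152) and (172,163). I'll level the pail and take it back to the bare spot.

```bash
python3 -m inch '{"grip":[-1,-1,-1,-1,-1,-1,-1,-1,-1,-1],"travel":[[0,-1,1],[0,-2,1],[0,-3.5,1],[1,-6,1],[4,-9,0],[7,-12,-3],[8.2,-12.9,-8],[8.2,-12.9,-12],[8.2,-12.9,-16],[8.2,-12.9,-16]],"turn":[[9,0,0],[18,0,0],[27,0,0],[35.4,0,0],[35.4,0,0],[35.4,0,0],[35.4,0,0],[35.4,0,0],[35.4,0,0],[35.4,0,0]]}' 60; python3 - <<'E'
from h import *
im,d=manip.camera("wrist"); cv2.imwrite("pics/w13.png",im[:,:,::-1]); W=cloud("wrist",d)
print(np.round(W[70:110:10,[150,280,400]],0).tolist())
print(manip.read_state()['joints'])
E
```

```text
clock: 18.92
eef_pos: [632.1, -239.7, 139.7]
eef_rot: [-3.14, -0.002, 1.568]
wrist_force: [1.0, -0.1, -2.1]
finger_gap: 13.6
[[[607.0, -148.0, 255.0], [633.0, -148.0, 255.0], [658.0, -148.0, 253.0]], [[607.0, -150.0, 255.0], [633.0, -150.0, 254.0], [658.0, -150.0, 254.0]], [[607.0, -152.0, 254.0], [633.0, -152.0, 255.0], [658.0, -152.0, 255.0]], [[606.0, -154.0, 254.0], [633.0, -154.0, 255.0], [658.0, -154.0, 254.0]]]
[-4.16897243e-01  6.35550099e-01  1.18260856e+00  8.07084779e-04
  1.32149859e+00 -4.14025774e-01]
```

View pics/w13.png

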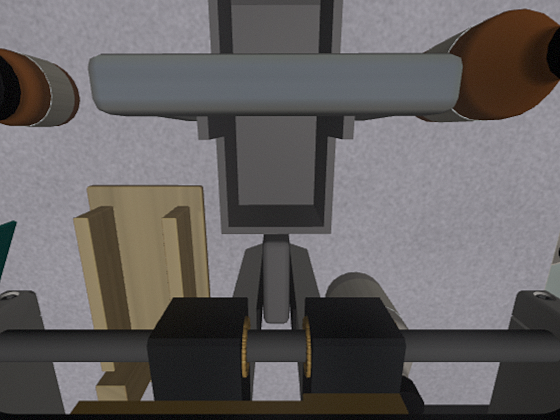

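The pail is empty, level and above the bare spot. I'll lower it.

```bash
python3 -m inch '{"grip":[-1,-1,-1,-1,-1],"travel":[[0,0,-4],[0,0,-8],[0,0,-10.5],[0,0,-11.3],[0,0,-11.3]],"turn":[[0,0,0],[0,0,0],[0,0,0],[0,0,0],[0,0,0]]}' 60;  python3 -m inch '{"grip":[-1,-1,-1],"travel":[[0,0,-0.3],[0,0,-0.5],[0,0,-0.5]],"turn":[[0,0,0],[0,0,0],[0,0,0]]}' 60
```

```text
clock: 19.6
eef_pos: [634.0, -240.5, 31.4]
eef_rot: [3.138, 0.001, 1.568]
wrist_force: [0.7, -0.2, -1.9]
finger_gap: 13.5
clock: 19.98
eef_pos: [634.1, -240.5, 26.7]
eef_rot: [3.137, 0.001, 1.568]
wrist_force: [0.8, 0.4, -2.4]
finger_gap: 13.8
```

```bash
python3 -m inch '{"grip":[-1,-1,-1],"travel":[[0,0,-0.2],[0,0,-0.4],[0,0,-0.45]],"turn":[[0,0,0],[0,0,0],[0,0,0]]}' 60
```

```text
clock: 20.35
eef_pos: [633.9, -240.5, 21.9]
eef_rot: [3.138, 0.001, 1.568]
wrist_force: [-0.6, 0.3, -2.4]
finger_gap: 13.8
```

```bash
python3 -m inch '{"grip":[-1,-1],"travel":[[0,0,-0.15],[0,0,-0.2]],"turn":[[0,0,0],[0,0,0]]}' 60; python3 -m inch '{"grip":[-1,-1],"travel":[[0,0,-0.1],[0,0,-0.1]],"turn":[[0,0,0],[0,0,0]]}' 60
```

```text
clock: 20.6
eef_pos: [634.2, -240.7, 21.6]
eef_rot: [3.137, 0.001, 1.568]
wrist_force: [-6.5, 0.9, 14.4]
finger_gap: 13.7
clock: 20.85
eef_pos: [634.2, -240.6, 21.6]
eef_rot: [3.137, 0.001, 1.568]
wrist_force: [-4.6, 2.5, 8.0]
finger_gap: 13.8
```

Contact. I'll open and rise straight up.

```bash
python3 -m inch '{"grip":[-0.3,-0.3,-0.3,-0.3,-0.3,-0.3,-0.3,-0.3],"travel":[[0,0,0],[0,0,0],[0,0,0],[0,0,2],[0,0,6],[0,0,12],[0,0,18],[-5,0,22]],"turn":[[0,0,0],[0,0,0],[0,0,0],[0,0,0],[0,0,0],[0,0,0],[0,0,0],[0,0,0]]}' 30; python3 -m inch '{"grip":[0,0,0,0,0],"travel":[[-5,-1,2],[-10,-2,2],[-15,-3,2],[-18,-4,2],[-18,-4,2]],"turn":[[0,0,0],[0,0,0],[0,0,0],[0,0,0],[0,0,0]]}' 30; python3 - <<'E'
from h import *
im,d=manip.camera("side"); cv2.imwrite("pics/s14.png",cv2.resize(im[130:390,120:420,::-1],None,fx=2.3,fy=2.3))
im,d=manip.camera("top"); cv2.imwrite("pics/t14.png",cv2.resize(im[110:320,120:440,::-1],None,fx=2.5,fy=2.5)); W=cloud("top",d)
a=W[175:200,285:385].reshape(-1,3);q=a[a[:,2]>110];print("bail",np.round(q.min(0)),np.round(q.max(0)))
E
```

```text
clock: 21.85
eef_pos: [586.3, -240.5, 244.7]
eef_rot: [3.133, 0.003, 1.569]
wrist_force: [0.1, -0.7, -0.5]
finger_gap: 33.3
clock: 22.48
eef_pos: [405.1, -281.0, 266.5]
eef_rot: [3.131, 0.005, 1.567]
wrist_force: [0.5, 0.5, 0.0]
finger_gap: 46.8
bail [ 598. -156.  120.] [ 646. -146.  142.]
```

View pics/s14.png

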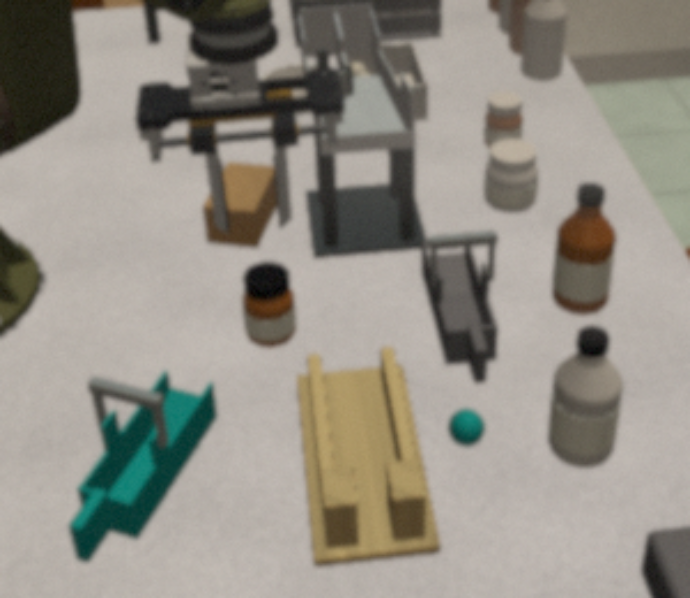

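View pics/t14.png

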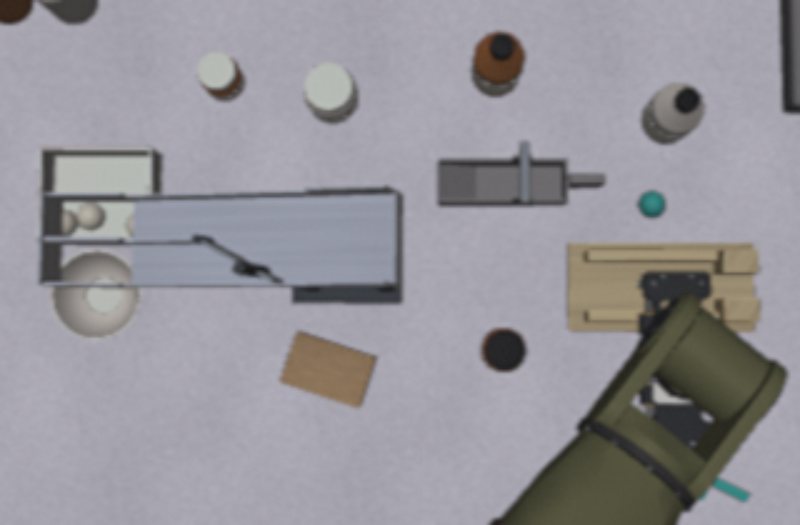

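The final views show the empty pail upright at (500,182), three balls in the bin at (65,222), (90,215) and (132,225), and the bowl empty. The flap is at the -x wall, the bystanders have not moved, and the arm is clear. I'll hand it in.

```bash
python3 -c "
from cell import manip
print(manip.sign_off())"
```

```text
the job is handed in; nothing more can be done
None
```

The job is done and handed in after about 22.5 s on the robot's clock.

- **Flap:** I pushed it to its negative stop, where it took 27 N with no further motion. Only the +x exit, above the rectangular bin, is open.
- **Pail and pour:** I lifted the grey pail out of its dock by the bail, stood it at about x 635, y -150 and let go. I then took it by the rear handle and tipped it about 35° low over the hopper. The top pictures show all three balls run down the open side and come to rest in the bin.
- **Last checks:** The top and side pictures show the empty pail standing upright on the counter. The flap is still over, the bowl is empty, the other containers and both turquoise look-alikes have not visibly moved, and the gripper is clear of everything.

No check failed. The wrist camera read about 3–5 mm differently from the top camera and tool pose, and the jaw opening covered that. Setting the pail down at the end briefly pressed with about 14 N.

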